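# Spin the filter inspection wheel and stop it on the mark

### The job

With a fingertip, flick the white inspection wheel by one of its blue posts so that it spins freely anticlockwise (seen from above), and let its red band run past the black pointer at least once. Then touch the wheel again only to brake it gently with a fingertip as the red band comes round to the pointer, so that it stops with the pointer pointing at the red band, and lift the finger away. Grip and lift nothing, and leave everything around the wheel where it stands.

Things in the scene. Friction and masses are not known exactly. Their poses are not given: they have to be found in the camera images.
- wheel (a joint): turning angle of the white wheel (rad), unlimited, counts up over full turns; grows anticlockwise seen from above. 0 or any whole number of turns: middle of the red band at the pointer. Starts between -2.6 and -0.4 (band yet to come to the pointer). Runs free, losing half its speed about every 4 s (1.1 rad/s in each full turn); flicked to 3 rad/s it makes over two turns
- wheel_hub (a point): centre of the wheel's flat top face, 62 mm above the bench. Wheel 260 mm across, 12 mm thick. On top: a hub cap (32 mm across, 6 mm high), three blue posts, three flat yellow-framed filter samples. The ring from 90 to 130 mm radius is plain and flat all round, the red band flush in it
- red_band (a point): middle of the red band, on the wheel's top outer edge, 130 mm from the hub; the band is 40 mm long along the rim and 24 mm wide, and turns with the wheel
- pointer_tip (a point): tip of the fixed black pointer, just outside the rim (134 mm from the hub); the pointer and its pillar stand outside the wheel, 78 mm high, on the far side from the robot
- post0 (a point): centre of the top of a blue upright post on the wheel, 14 mm across, standing 30 mm above the wheel's top face, 55 mm from the hub; 60 degrees anticlockwise of the red band
- post1 (a point): the same for the second post, opposite the red band
- post2 (a point): the same for the third post, 60 degrees clockwise of the red band
- turntable: fixed stand of the wheel (0.75 kg) and the pointer; origin on the bench under the hub, x axis from the hub to the pointer. The wheel sits on a sprung spindle: pressed down it starts to yield at about 4 N and is 8 mm down at about 16 N. A finger pressing its ring with a few newtons stops it almost at once. Delicate: never load it with more than 60 N
- sample_jar: small closed amber jar, 48 mm across, 55 mm high, standing beside the wheel; bystander, origin at the centre of its underside
- brass_weight: brass knob weight, 32 mm across, 42 mm high, standing beside the wheel; bystander, origin at the centre of its underside
- beaker: open glass beaker, 64 mm across, 80 mm high; bystander, origin at the centre of its underside
- wash_bottle: white bottle with a red cap, 60 mm across, 150 mm high; bystander, origin at the centre of its underside
- filter_frame: loose filter sample in a yellow frame, 90 x 90 x 8 mm, lying flat; bystander, origin at the centre of its underside
- screwdriver: screwdriver lying on the bench; bystander, origin at the centre of its underside
- dish: shallow glass dish, 90 mm across, 16 mm high; bystander, origin at the centre of its underside

How it is judged:
By the outcome, as a careful person would: the job done as asked, in the order asked, and still so for the second after the job is handed in, with the robot touching nothing.
It also fails if it takes over 58 s, if anything falls off the work surface, if the arm or the gripper's body presses on something with over 40 N, if the wrist force passes 120 N, or if a joint passes its speed limit or range.

### The arm

A 7-joint arm with a two-finger parallel gripper is mounted at the origin on the work surface. World frame = base frame: x ahead of the robot, y to its left, z up, the work surface at z = 0. Lengths are in mm, angles in rad, forces in N, time in s.
With the tool pointing down it reaches from about 425 to 925 mm from the base axis. Payload 6.8 kg.
Tool frame: the origin (TCP) lies on the centre line of the jaws, within the pads' length; the fingertips stand 11 mm ahead of it and the grasp point (between the pads) lies 8 mm behind it; z points along the fingers, y is the line along which they close (so a half turn about z gives the same grasp; the last joint's range is limited). The gripper opens to 85 mm and grips with 20 to 120 N. Pads are 22 mm wide; open, the fingers measure 114 mm over their backs; the gripper's body (76 mm by 85 mm) begins 54 mm behind the grasp point. The pads swing forward as they close: fully open they stand 13 mm farther back than shut.
Start: joints at [1.085, 0.477, 0.022, 1.555, -0.011, 1.109, -0.083], TCP at [249.001, -627.412, 242.308] pointing down, gripper open.
Joint ranges: [-2.96, 2.96], [-0.34, 2.1], [-1.41, 1.46], [0.24, 2.44], [-1.37, 4.51], [0.17, 1.92], [-2.96, 2.96]. Speed limits (rad/s): [2.39, 2.39, 3.14, 3.14, 3.14, 3.14, 3.14].

### API

Orientations are given as a rotation vector (axis times angle).
In Python, from cell import manip, eyes, workorder gives the robot as it stands. The module is installed in compiled form; this text tells all that it offers.
- The arm moves only by the tool servo_tool, never from a script. Its arguments are lists of equal length, an entry for each row: "rot": the turn, a rotation vector about the tool's x, y, z in degrees, a list of three; "dp": the shift along the tool's x, y, z in mm, a list of three; "claw": the opening, from 0 (shut) to 1 (fully open). A call has exactly 5 rows; each row is the pose to reach, as a shift and turn from the pose commanded when the call began, along the tool's axes at that moment; what a row does not reach only later rows make up. A row lasts 1/10 s, in which the tool goes at most 50 mm and 8.59 degrees, less where a joint would pass 70% of its speed; a pose out of reach is approached as far as the arm can. A call with a gripper value outside its range is refused whole. The fingers move at their own pace and stop on an object; "newtons" is the grip in N (left out, the last holds). Time passes only in rows, so rows that repeat a pose let the fingers close, or fill a call up. It gives the time, the measured TCP pose, the force, the opening and the grip force at its end, in the units of the state.
- manip.observe(): the state, without advancing time (a new reading comes with each control period).
- eyes.camera(name): name is "side" or "top" or "wrist"; returns a dict with "image" (400x640x3 uint8, red, green, blue), "z_map" (400x640 float32, mm along the optical axis (not along the pixel's ray), 0 where there is no reading), "camera_matrix" (3x3 intrinsics, pixels), "k1" (the pictures are not rectified: a ray, as slopes to the right and down, at radius r is drawn at 1 + k1 r^2 times it, then the intrinsics apply), "R" (3x3) and "t" (3): a world point X has camera coordinates R X + t. Camera axes: x right, y down, z forward; pixel columns grow to the right and rows downward; lengths in mm; the calibration is good to about 2 mm. A picture is of the moment at which its call begins.
- workorder.sign_off(): hands the job in; it is judged then, once.
Trained networks look in a picture, given as the dict that the camera call returned (one of the last four; its "shot" number tells which), for a name from the list of things; names that differ only in an ending like _2 or _b are one class to them, and where a whole thing is asked for, a point or a joint stands for the part that bears it (a point fixed in the world has none). Each returns a list of dicts, best first, with "confidence" (0 to 1); they miss things now and then, are a little off and sometimes report something else, mostly with a low value. They report only what shows in the picture. A call takes as long as a camera call.
- eyes.recognise(target, picture): "rect" ([left, top, right, bottom] in pixels, round what is visible of it).
- eyes.trace(target, picture): "mask" (400x640 bool, what is visible of it) and "rect" ([left, top, right, bottom] in pixels, round what is visible of it).
The state is a dict: "time": time; "joint_positions": joint angles; "dq": joint speeds; "joint_efforts": joint torques, N m; "position": TCP position; "orientation": TCP orientation; "force": force on the tool from outside, world axes, zero at the start; "torque": the same for the moment, N m; "finger_gap": finger opening in mm; "gripper_force": force on a finger pad.
Only numpy, scipy, OpenCV 4.12 (cv2) and the standard library are available. Lean on these libraries where they do the work, as an engineer would, in place of code of your own. Each camera call takes 0.05 s, during which the arm holds its last target. There are 200 camera calls.

## Working session

There is one attempt and no reset: what is moved stays moved. The work goes in short steps, Python scripts to look and compute and a tool call to move; the robot and the scene stay as the last step left them, time stands still between calls to the robot, and variables do not carry over. Pictures are saved under pics/ and viewed, at most 10 in all, crops included, and the job is handed in when it is done.

Besides the shell and the picture viewer there is one more tool, called after "Request:" as name(argument=value, ...) on one line, values as JSON. servo_tool: Moves the arm, as the interface text tells. Its arguments: {"type":"object","properties":{"rot":{"type":"array"},"dp":{"type":"array"},"claw":{"type":"array"},"newtons":{"type":"number"}},"required":["rot","dp","claw"]}

```bash
mkdir -p pics; cat > h.py <<'E'
import numpy as np, cv2
from cell import manip, eyes, workorder
from scipy.spatial.transform import Rotation as Ro
def world(p,uv,z=None):
    """pixels -> world; z: plane height, else depth map"""
    K=p["camera_matrix"];uv=np.atleast_2d(np.array(uv,float))
    d=np.c_[(uv[:,0]-K[0,2])/K[0,0],(uv[:,1]-K[1,2])/K[1,1]];s=d.copy()
    for _ in range(20): s=d/(1+p["k1"]*(s**2).sum(1,keepdims=True))
    ray=np.c_[s,np.ones(len(s))];R=np.array(p["R"]);t=np.array(p["t"])
    if z is None:
        zz=p["z_map"][uv[:,1].astype(int),uv[:,0].astype(int)]
        return (ray*zz[:,None]-t)@R
    w=ray@R;c=-t@R
    return c+w*((z-c[2])/w[:,2])[:,None]
def cen(m): 
    v,u=np.nonzero(m);return [u.mean(),v.mean()]
E
python3 - <<'E'
from h import *
p=eyes.camera("top");q=eyes.camera("side")
cv2.imwrite("pics/a.png",p["image"][:,:,::-1]);cv2.imwrite("pics/b.png",q["image"][:,:,::-1])
print(p["k1"],p["camera_matrix"],(-np.array(p["t"])@p["R"]))
for n in ["wheel","red_band","pointer_tip","post0","turntable","sample_jar","brass_weight","beaker","wash_bottle","filter_frame","screwdriver","dish"]:
    for r in eyes.trace(n,p)[:3]:
        print(n,r["confidence"],np.round(r["rect"]),np.round(cen(r["mask"])),world(p,cen(r["mask"])).round())
s=manip.observe();print(s["time"],s["position"],s["orientation"],s["finger_gap"],s["force"])
print(Ro.from_rotvec(s["orientation"]).as_matrix().round(3))
E
```

```text
-0.09214914233127998 [[406.52824976   0.         321.28041291]
 [  0.         406.52824976 197.03988585]
 [  0.           0.           1.        ]] [ 383.68185198    6.99939303 1052.99820378]
wheel 0.96 [266. 104. 371. 207.] [318. 155.] [[595.  -6.  66.]]
red_band 0.73 [270. 105. 371. 208.] [318. 156.] [[595.  -6.  65.]]
pointer_tip 0.91 [266.  88. 373. 207.] [318. 155.] [[597.  -6.  67.]]
post0 0.75 [268. 106. 373. 206.] [318. 156.] [[595.  -6.  66.]]
post0 0.62 [264.  92. 375. 208.] [318. 155.] [[597.  -7.  66.]]
turntable 0.64 [269.  89. 369. 206.] [318. 155.] [[597.  -6.  69.]]
sample_jar 0.58 [379. 147. 400. 168.] [389. 157.] [[ 594. -185.   55.]]
beaker 0.7 [453. 201. 483. 225.] [470. 212.] [[ 456. -405.    5.]]
wash_bottle 0.89 [148. 151. 182. 184.] [167. 166.] [[563. 353. 106.]]
filter_frame 0.76 [143. 203. 182. 245.] [160. 224.] [[430. 404.   6.]]
filter_frame 0.28 [265. 103. 369. 207.] [318. 155.] [[595.  -7.  65.]]
screwdriver 0.74 [452. 128. 483. 190.] [468. 149.] [[ 622. -405.   20.]]
screwdriver 0.35 [143. 205. 182. 242.] [160. 224.] [[430. 402.  10.]]
0.7 [ 249.00472046 -627.40561774  242.32880468] [3.08564479e+00 5.89930883e-01 4.21802744e-05] 85.07184733260605 [ 0.23303796 -0.06117632  0.29756325]
[[ 0.929  0.369  0.   ]
 [ 0.369 -0.929 -0.   ]
 [ 0.     0.    -1.   ]]
```

```bash
python3 - <<'E'
import cv2
a=cv2.imread("pics/a.png")
cv2.imwrite("pics/a2.png",cv2.resize(a[70:230,220:420],None,fx=4,fy=4,interpolation=cv2.INTER_CUBIC)[:600])
E
```

```text
(no output)
```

View pics/a.png

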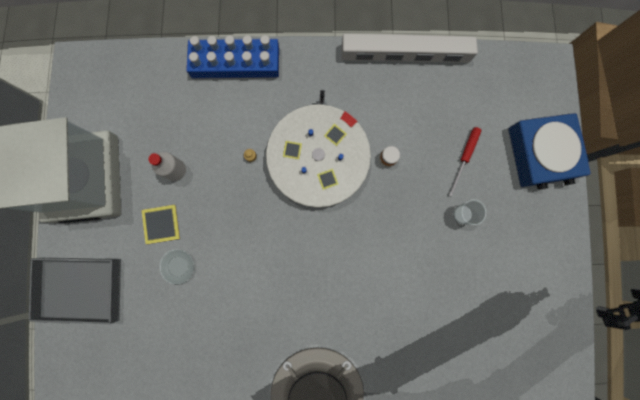

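View pics/a2.png

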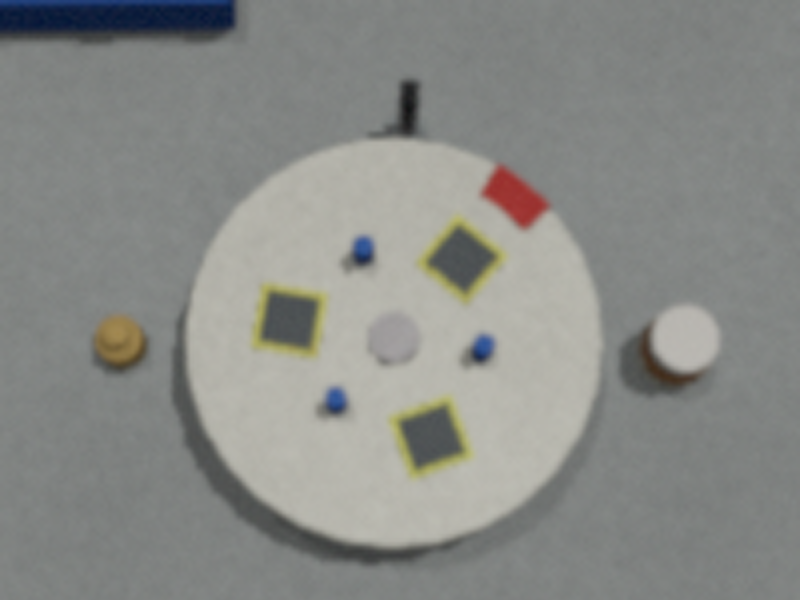

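The top view shows the hub near (318,155), the red band near (349,119), the pointer tip near (322,104) and posts near (311,132), (341,157) and (304,170). The jar stands right of the wheel at (389,157) and the brass weight left at (250,155).

```bash
cat >> h.py <<'E'
def centroid(p,kind,box=(255,90,385,215)):
    x0,y0,x1,y1=box;im=p["image"][y0:y1,x0:x1];h=cv2.cvtColor(im,cv2.COLOR_RGB2HSV)
    H,S,V=h[...,0],h[...,1],h[...,2]
    m={"red":((H<8)|(H>172))&(S>140)&(V>80),"blue":(H>100)&(H<130)&(S>120)}[kind].astype(np.uint8)
    n,l,st,c=cv2.connectedComponentsWithStats(m)
    return [(c[i]+[x0,y0],st[i,4]) for i in range(1,n) if st[i,4]>=6]
E
python3 - <<'E'
from h import *
p=eyes.camera("top")
m=eyes.trace("wheel",p)[0]["mask"].astype(np.uint8)
c=max(cv2.findContours(m,0,1)[0],key=len)[:,0,:]
w=world(p,c,62.)[:,:2];cc,r=cv2.minEnclosingCircle(w.astype(np.float32));
A=np.c_[2*w,np.ones(len(w))];s=np.linalg.lstsq(A,(w**2).sum(1),rcond=None)[0];print(cc,r,s[:2],np.sqrt(s[2]+s[:2]@s[:2]))
hub=world(p,[318.25,154.6],68.)[0];print("cap",hub)
for k,z in(("red",62.),("blue",85.)):
    for u,a in centroid(p,k):
        x=world(p,u,z)[0];d=x[:2]-s[:2];print(k,u.round(1),a,x.round(1),np.hypot(*d).round(1),np.degrees(np.arctan2(d[1],d[0])).round(1))
print("tip",world(p,[[322,103.8],[322,103.8]],70.)[0])
E
```

```text
(598.2507934570312, -6.866535186767578) 131.74436950683594 [598.25473199  -6.72879111] 128.97633700326588
cap [597.17293673  -6.59012562  68.        ]
red [348.1 118.7] 101 [690.7 -82.4  62. ] 119.5 -39.3
blue [310.3 132. ] 18 [649.9  12.7  85. ] 55.2 20.7
blue [340.4 156.6] 14 [588.4 -60.   85. ] 54.2 -100.5
blue [303.5 169.7] 14 [556.4  29.4  85. ] 55.3 139.2
tip [726.83829018 -16.58053896  70.        ]
```

Request:
servo_tool(rot=[[0,0,4.3],[0,0,8.6],[0,0,13],[0,0,17.3],[0,0,21.6]], dp=[[38,-31,0],[76,-62,0],[114,-93,0],[152,-124,0],[190,-155,0]], claw=[0,0,0,0,0], newtons=20)

```text
time: 1.3
position: [369.2, -411.5, 242.5]
orientation: [3.141, -0.004, 0.001]
force: [1.4, -0.7, -0.7]
finger_gap: 12.2
gripper_force: 0.0
```

Request:
servo_tool(rot=[[0,0,0],[0,0,0],[0,0,0],[0,0,0],[0,0,0]], dp=[[23,-43,0],[46,-86,0],[69,-129,0],[92,-172,0],[115,-215,0]], claw=[0,0,0,0,0])

```text
time: 1.8
position: [484.0, -196.4, 242.7]
orientation: [3.141, 0.001, 0.001]
force: [0.9, -0.1, 0.2]
finger_gap: -0.1
gripper_force: 0.0
```

Request:
servo_tool(rot=[[0,0,0],[0,0,0],[0,0,0],[0,0,0],[0,0,0]], dp=[[23,-43,0],[46,-90,0],[69,-136,20],[69,-136,50],[69,-136,90]], claw=[0,0,0,0,0])

```text
time: 2.3
position: [554.6, -59.0, 152.9]
orientation: [-3.141, -0.008, -0.008]
force: [0.7, -1.1, -0.6]
finger_gap: -0.0
gripper_force: 0.0
```

```bash
python3 - <<'E'
from h import *
p=eyes.camera("top");q=eyes.camera("side");w=eyes.camera("wrist")
cv2.imwrite("pics/c.png",np.vstack([np.hstack([cv2.resize(p["image"][60:260,200:440],(400,333)),cv2.resize(w["image"],(400,250))[:,:].copy() if 0 else cv2.copyMakeBorder(cv2.resize(w["image"],(400,250)),0,83,0,0,0)]),cv2.resize(q["image"][70:330,:],(640,260)) if 0 else cv2.copyMakeBorder(cv2.resize(q["image"],(416,260)),0,0,0,384,0)])[:,:,::-1])
s=manip.observe();print(s["position"],s["time"])
for n,pp in(("side",q),("wrist",w)):
  print(n,(-np.array(pp["t"])@pp["R"]).round())
E
```

```text
[550.31846138 -62.14031781 150.59893525] 2.45
side [ 240. 1044.  910.]
wrist [623. -61. 280.]
```

View pics/c.png

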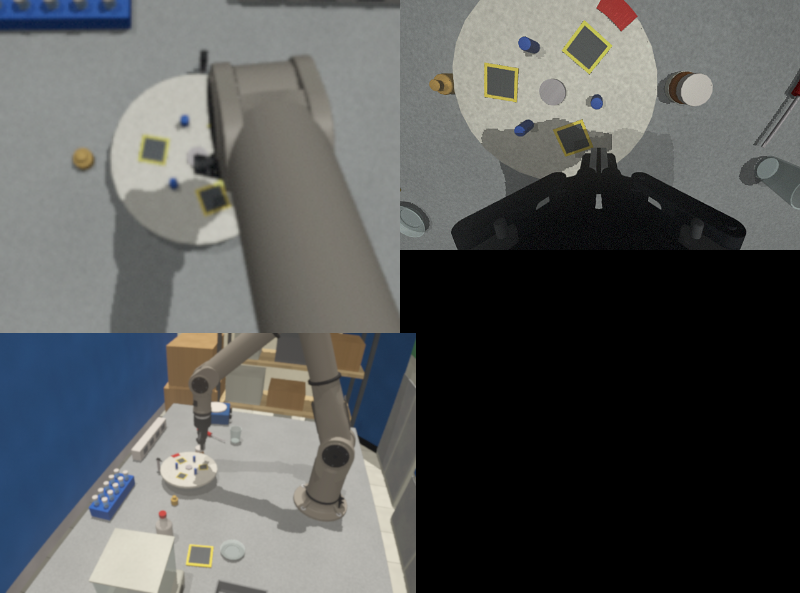

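The wrist view shows post2 at (597,102) dead ahead of the shut finger at (600,155), and the ring is clear. Next I lower the finger behind the post.

Request:
servo_tool(rot=[[0,0,0],[0,0,0],[0,0,0],[0,0,0],[0,0,0]], dp=[[0,0,25],[0,0,50],[0,0,64],[6,0,64],[11,0,64]], claw=[0,0,0,0,0])

```text
time: 2.95
position: [564.8, -62.5, 89.9]
orientation: [3.141, 0.0, 0.004]
force: [0.6, -0.3, 0.6]
finger_gap: 0.1
gripper_force: 0.0
```

```bash
python3 - <<'E'
from h import *
w=eyes.camera("wrist");cv2.imwrite("pics/d.png",w["image"][:,:,::-1])
s=manip.observe();print(s["position"],s["time"],s["force"])
print([(u.round(),a,world(w,u,62).round(1)) for u,a in centroid(w,"red",(0,0,640,400))])
E
```

```text
[566.00903556 -62.2226738   90.20558263] 3.0 [ 1.49967208 -0.52833146  0.83395546]
[(array([358.,  22.]), np.int32(2923), array([[687. , -83.4,  62. ]]))]
```

View pics/d.png

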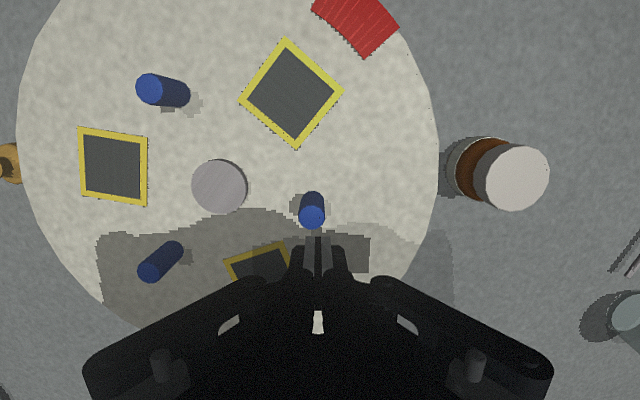

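The finger at (318,245) is a few mm behind post2 at (312,210), with nothing else near its path. Flicking now.

Request:
servo_tool(rot=[[0,0,0],[0,0,0],[0,0,0],[0,0,0],[0,0,0]], dp=[[7,0,2],[19,0,2],[34,0,2],[40,0,-35],[25,0,-80]], claw=[0,0,0,0,0])

```text
time: 3.5
position: [590.1, -61.6, 168.3]
orientation: [-3.141, -0.002, 0.001]
force: [0.9, 0.4, 0.3]
finger_gap: -0.2
gripper_force: 0.0
```

Request:
servo_tool(rot=[[0,0,0],[0,0,0],[0,0,0],[0,0,0],[0,0,0]], dp=[[-35,-10,-10],[-70,-25,-10],[-102,-45,-10],[-102,-55,-10],[-102,-55,-10]], claw=[0,0,0,0,0])

```text
time: 4.0
position: [487.1, -5.5, 179.3]
orientation: [-3.141, -0.006, -0.004]
force: [0.8, -0.3, 0.1]
finger_gap: 0.0
gripper_force: 0.0
```

```bash
cat >> h.py <<'E'
HUB=np.array([598.2,-6.7]);PA=-4.4
def track(w,wd):
    b=centroid(w,"red",(0,0,640,400))
    out=[]
    for u,a in b:
        x=world(w,u,62.)[0][:2]-HUB;r=np.hypot(*x)
        if 105<r<135 and a>20: out.append((a,r,np.degrees(np.arctan2(x[1],x[0]))-PA))
    return max(out) if out else None
E
python3 - <<'E'
from h import *
for i in range(4):
    t=manip.observe()["time"];w=eyes.camera("wrist");r=track(w,0);t2=manip.observe()["time"]
    p=eyes.camera("top");print(t,t2,r,track(p,0))
cv2.imwrite("pics/e.png",w["image"][:,:,::-1])
s=manip.observe();print(s["time"],s["position"])
E
```

```text
4.0 4.05 (np.int32(1278), np.float64(120.21955391362741), np.float64(108.97832078405041)) (np.int32(118), np.float64(119.42314114258895), np.float64(117.48898846351179))
4.1 4.15 (np.int32(1191), np.float64(119.5172039158954), np.float64(124.77999525237529)) (np.int32(114), np.float64(118.75913083531573), np.float64(133.2548206730928))
4.2 4.25 (np.int32(1096), np.float64(118.66441257036497), np.float64(140.2796288393944)) (np.int32(79), np.float64(120.80573894060619), np.float64(147.31941386839662))
4.3 4.35 (np.int32(815), np.float64(117.11401792802724), np.float64(155.68048653920798)) None
4.4 [486.49908573  -7.67799327 178.11650943]
```

Request:
servo_tool(rot=[[0,0,0],[0,0,0],[0,0,0],[0,0,0],[0,0,0]], dp=[[0,0,5],[0,0,10],[0,0,15],[0,0,20],[0,0,20]], claw=[0,0,0,0,0])

```text
time: 4.9
position: [485.5, -7.2, 157.4]
orientation: [3.142, 0.001, -0.003]
force: [0.3, 0.3, -0.5]
finger_gap: -0.0
gripper_force: 0.0
```

Request:
servo_tool(rot=[[0,0,0],[0,0,0],[0,0,0],[0,0,0],[0,0,0]], dp=[[0,0,0],[0,0,0],[0,0,0],[0,0,0],[0,0,0]], claw=[0,0,0,0,0])

```text
time: 5.4
position: [486.2, -7.2, 158.4]
orientation: [3.142, 0.001, 0.0]
force: [-0.9, 0.2, -0.5]
finger_gap: 0.1
gripper_force: 0.0
```

Request:
servo_tool(rot=[[0,0,0],[0,0,0],[0,0,0],[0,0,0],[0,0,0]], dp=[[0,0,0],[0,0,0],[0,0,0],[0,0,0],[0,0,0]], claw=[0,0,0,0,0])

```text
time: 5.9
position: [486.1, -7.2, 158.3]
orientation: [3.142, 0.001, 0.0]
force: [0.2, 0.6, -0.5]
finger_gap: -0.2
gripper_force: 0.0
```

Request:
servo_tool(rot=[[0,0,0],[0,0,0],[0,0,0],[0,0,0],[0,0,0]], dp=[[0,0,0],[0,0,0],[0,0,0],[0,0,0],[0,0,0]], claw=[0,0,0,0,0])

```text
time: 6.4
position: [486.1, -7.2, 158.3]
orientation: [-3.142, -0.001, -0.0]
force: [-0.0, 1.0, -0.4]
finger_gap: 0.0
gripper_force: 0.0
```

Request:
servo_tool(rot=[[0,0,0],[0,0,0],[0,0,0],[0,0,0],[0,0,0]], dp=[[0,0,0],[0,0,0],[0,0,0],[0,0,0],[0,0,0]], claw=[0,0,0,0,0])

```text
time: 6.9
position: [486.1, -7.1, 158.3]
orientation: [3.142, 0.001, 0.0]
force: [0.1, 0.1, 0.5]
finger_gap: 0.0
gripper_force: 0.0
```

```bash
python3 - <<'E'
from h import *
for i in range(3):
    t=manip.observe()["time"];w=eyes.camera("wrist");r=track(w,0);t2=manip.observe()["time"]
    p=eyes.camera("top");print(t,t2,r,track(p,0))
s=manip.observe();print(s["time"],s["position"])
E
```

```text
6.9 6.95 (np.int32(1421), np.float64(119.64766198012592), np.float64(121.44872451073896)) (np.int32(115), np.float64(118.93874088138546), np.float64(126.88227187665234))
7.0 7.05 (np.int32(1358), np.float64(119.23849563040793), np.float64(131.4141890033777)) (np.int32(119), np.float64(118.40286726690107), np.float64(137.20117581951732))
7.1 7.15 (np.int32(1281), np.float64(118.71604982415661), np.float64(141.06026651662913)) (np.int32(79), np.float64(119.84058379805526), np.float64(144.60518307651157))
7.2 [486.14466573  -7.17359527 158.32090697]
```

Request:
servo_tool(rot=[[0,0,0],[0,0,0],[0,0,0],[0,0,0],[0,0,0]], dp=[[1,0,20],[2,0,40],[4,0,58],[4,0,70],[4,0,76]], claw=[0,0,0,0,0])

```text
time: 7.7
position: [489.6, -7.2, 81.3]
orientation: [3.142, 0.001, -0.002]
force: [-0.3, -0.2, -0.0]
finger_gap: -0.4
gripper_force: 0.0
```

Request:
servo_tool(rot=[[0,0,0],[0,0,0],[0,0,0],[0,0,0],[0,0,0]], dp=[[0,0,0],[0,0,0],[0,0,0],[0,0,0],[0,0,0]], claw=[0,0,0,0,0])

```text
time: 8.2
position: [490.4, -7.2, 82.8]
orientation: [3.142, 0.001, 0.001]
force: [-0.1, -0.6, -0.1]
finger_gap: 0.3
gripper_force: 0.0
```

```bash
python3 - <<'E'
from h import *
for i in range(4):
    t=manip.observe()["time"];w=eyes.camera("wrist");r=track(w,0);t2=manip.observe()["time"]
    p=eyes.camera("top");print(t,t2,r,track(p,0))
s=manip.observe();print(s["time"],s["position"],s["force"])
E
```

```text
8.2 8.25 (np.int32(2844), np.float64(116.95716999651628), np.float64(-119.24323679445858)) (np.int32(70), np.float64(118.81882338620487), np.float64(-113.1171649700562))
8.3 8.35 (np.int32(3023), np.float64(117.11498622470039), np.float64(-111.07856147952856)) (np.int32(103), np.float64(117.43952175300161), np.float64(-107.47046195883804))
8.4 8.45 (np.int32(3207), np.float64(117.34152074987327), np.float64(-103.02510415177639)) (np.int32(104), np.float64(117.8621416559353), np.float64(-99.754483397792))
8.5 8.55 (np.int32(3414), np.float64(117.64995234477163), np.float64(-95.18251130834766)) (np.int32(107), np.float64(117.96600164075458), np.float64(-91.93560166087431))
8.6 [490.10448852  -7.16142748  82.29995442] [ 0.63946958  0.03880085 -0.34699446]
```

Request:
servo_tool(rot=[[0,0,0],[0,0,0],[0,0,0],[0,0,0],[0,0,0]], dp=[[0,0,0],[0,0,0],[0,0,0],[0,0,0],[0,0,0]], claw=[0,0,0,0,0])

```text
time: 9.1
position: [490.1, -7.2, 82.3]
orientation: [3.142, 0.001, -0.0]
force: [0.2, -0.1, 0.5]
finger_gap: 0.2
gripper_force: 0.0
```

Request:
servo_tool(rot=[[0,0,0],[0,0,0],[0,0,0],[0,0,0],[0,0,0]], dp=[[0,0,1],[0,0,2],[0,0,3],[0,0,4],[0,0,5]], claw=[0,0,0,0,0])

```text
time: 9.6
position: [490.1, -7.2, 77.2]
orientation: [3.142, 0.001, -0.0]
force: [0.2, -0.5, 0.8]
finger_gap: -0.3
gripper_force: 0.0
```

Request:
servo_tool(rot=[[0,0,0],[0,0,0],[0,0,0],[0,0,0],[0,0,0]], dp=[[0,0,2],[0,0,5],[0,0,6.5],[0,0,6.5],[0,0,6.5]], claw=[0,0,0,0,0])

```text
time: 10.1
position: [490.2, -7.1, 70.9]
orientation: [-3.142, -0.001, -0.0]
force: [-0.7, -0.8, 3.7]
finger_gap: -0.0
gripper_force: 1.9
```

```bash
python3 - <<'E'
from h import *
for i in range(2):
    p=eyes.camera("top");print(manip.observe()["time"],track(p,0))
cv2.imwrite("pics/f.png",cv2.resize(p["image"][80:240,220:420],(800,600))[:,:,::-1])
s=manip.observe();print(s["time"],s["position"],s["force"])
E
```

```text
10.15 (np.int32(103), np.float64(119.84327181418254), np.float64(-7.564778777867669))
10.2 (np.int32(104), np.float64(119.78875017150081), np.float64(-7.488486831106355))
10.2 [490.15497615  -7.11452622  70.95914399] [-1.28659144  0.67307576  3.98319343]
```

View pics/f.png

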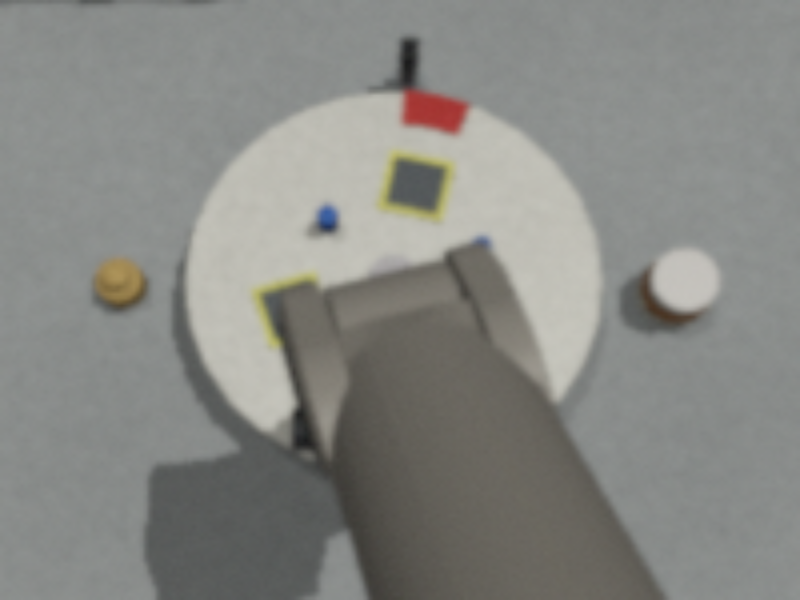

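The wheel has stopped with the pointer at (408,85), just inside the band's left end; the band spans 403–468. That is close to the edge, so I'm measuring it precisely before I decide anything.

```bash
python3 - <<'E'
from h import *
p=eyes.camera("top");q=eyes.camera("side")
def ang(x,h): d=x[:,:2]-h;return np.degrees(np.arctan2(d[:,1],d[:,0]))
# pointer dark pixels, top view
g=cv2.cvtColor(p["image"],cv2.COLOR_RGB2GRAY).astype(float)
for v in range(88,106):
    row=g[v,314:330];wt=np.clip(95-row,0,None)
    if wt.sum()>20:
        u=314+(wt*np.arange(16)).sum()/wt.sum();x=world(p,[u,v],70.);print(v,round(u,2),x[0].round(1),ang(x,HUB).round(2),int(row.min()))
im=p["image"].astype(int)
ex=np.clip(im[...,0]-im[...,1]-40,0,None)*1.0;ex[:100]=0;ex[118:]=0;ex[:,:300]=0;ex[:,350:]=0
for v in range(100,116):
    r=ex[v];
    if r.max()>30:
        k=np.nonzero(r>r.max()/2)[0];a,b=k[0],k[-1];h=r.max()/2
        l=a-(r[a]-h)/(r[a]-r[a-1]+1e-9);rr=b+(r[b]-h)/(r[b]-r[b+1]+1e-9)
        x=world(p,[[l,v],[rr,v]],62.);d=x[:,:2]-HUB;print(v,round(l,2),round(rr,2),np.hypot(*d.T).round(0),ang(x,HUB).round(2))
for u,a in centroid(p,"blue"): print("blue",u,a,ang(world(p,u,85.),HUB))
b=[c for c in centroid(q,"red",(0,0,640,400))]
print([(u.round(1),a,world(q,u,62.)[0].round(1),ang(world(q,u,62.),HUB)) for u,a in b])
c=q["image"][170:260,230:350];cv2.imwrite("pics/g.png",cv2.resize(c,(800,600),interpolation=cv2.INTER_CUBIC)[:,:,::-1])
print(manip.observe()["time"])
E
```

```text
90 321.92 [763.1 -16.6  70. ] [-3.44] 83
91 321.91 [760.5 -16.6  70. ] [-3.48] 51
92 321.8 [757.9 -16.3  70. ] [-3.43] 36
93 321.74 [755.2 -16.1  70. ] [-3.42] 39
94 321.73 [752.6 -16.1  70. ] [-3.47] 40
95 321.68 [749.9 -15.9  70. ] [-3.48] 36
96 321.65 [747.3 -15.8  70. ] [-3.5] 25
97 321.66 [744.7 -15.8  70. ] [-3.57] 26
98 321.56 [742.  -15.6  70. ] [-3.53] 32
99 321.55 [739.4 -15.5  70. ] [-3.58] 36
100 321.37 [736.8 -15.1  70. ] [-3.45] 39
101 321.17 [734.2 -14.5  70. ] [-3.3] 42
102 320.78 [731.5 -13.5  70. ] [-2.94] 54
103 321.23 [728.9 -14.7  70. ] [-3.48] 72
105 323.05 [723.7 -19.2  70. ] [-5.68] 85
104 321.03 324.34 [131. 132.] [-3.32 -6.97]
105 321.16 327.81 [129. 131.] [ -3.54 -10.92]
106 321.05 331.37 [126. 130.] [ -3.47 -15.03]
107 320.96 334.79 [123. 130.] [ -3.44 -19.  ]
108 320.95 335.84 [121. 129.] [ -3.49 -20.48]
109 320.91 335.68 [118. 126.] [ -3.52 -20.72]
110 320.76 335.32 [115. 123.] [ -3.4  -20.74]
111 320.74 335.01 [113. 120.] [ -3.45 -20.83]
112 321.27 334.52 [110. 118.] [ -4.21 -20.7 ]
113 326.96 334.22 [110. 115.] [-11.81 -20.79]
114 330.26 334.05 [109. 112.] [-16.37 -21.05]
blue [301.4        137.93333333] 15 [48.23648263]
[(array([308.6, 149.2]), np.int32(32), array([ 639.1, -343.3,   62. ]), array([-83.06412821])), (array([256.4, 196.1]), np.int32(20), array([715.7, -28.1,  62. ]), array([-10.33562485])), (array([249.7, 277.6]), np.int32(64), array([608.6, 298.8,  62. ]), array([88.05835409]))]
10.3
```

View pics/g.png

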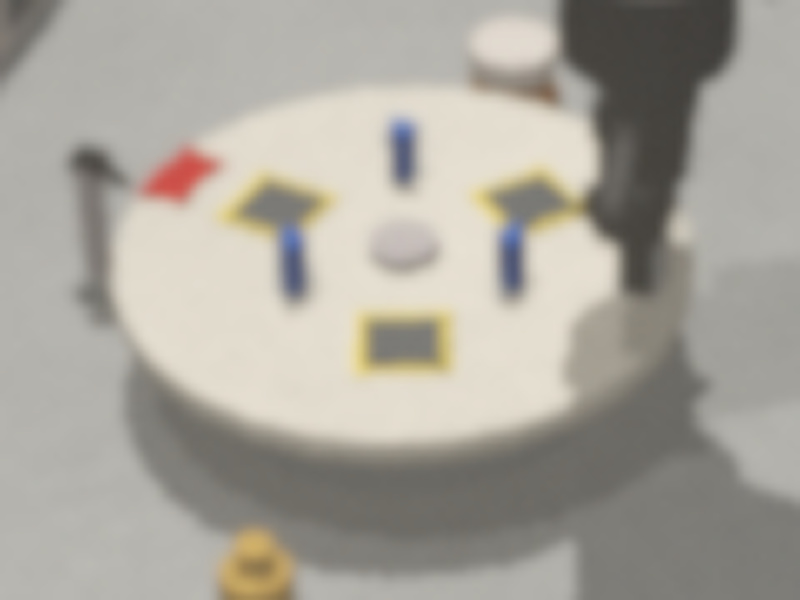

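Both views put the pointer exactly at the band's end: pointer −3.45°, band −3.45° to −20.7°. That isn't a sound result. Dragging the wheel under the finger wouldn't count as braking, so I'll lift off and repeat the whole flick, free run and brake. There is enough time, and I now have the true pointer angle and contact height. The flick this time is on post1, at about (544,5).

Request:
servo_tool(rot=[[0,0,0],[0,0,0],[0,0,0],[0,0,0],[0,0,0]], dp=[[0,0,-15],[0,0,-45],[27,-21,-45],[54,-44,-45],[54,-44,-45]], claw=[0,0,0,0,0])

```text
time: 10.8
position: [547.5, 41.0, 116.5]
orientation: [-3.139, -0.008, -0.007]
force: [-0.6, 0.0, 0.3]
finger_gap: 0.3
gripper_force: 0.0
```

```bash
sed -i 's/PA=-4.4/PA=-3.45/' h.py; python3 - <<'E'
from h import *
w=eyes.camera("wrist");p=eyes.camera("top");cv2.imwrite("pics/i.png",w["image"][:,:,::-1])
print(track(w,0),track(p,0))
for u,a in centroid(w,"blue",(0,0,640,400)): print(u.round(),a,world(w,u,80.).round())
s=manip.observe();print(s["time"],s["position"],s["force"])
E
```

```text
None (np.int32(105), np.float64(119.87390289484603), np.float64(-8.502800808096218))
[329.  87.] 478 [[638.  35.  80.]]
[482. 128.] 891 [[617. -59.  80.]]
[369. 220.] 11 [[557.   7.  80.]]
[375. 241.] 193 [[542.   2.  80.]]
[293. 346.] 6 [[453.  60.  80.]]
[326. 352.] 6 [[448.  34.  80.]]
[210. 368.] 6 [[429. 128.  80.]]
[285. 386.] 9 [[410.  67.  80.]]
[401. 385.] 6 [[412. -29.  80.]]
[425. 388.] 6 [[407. -49.  80.]]
[265. 393.] 16 [[403.  84.  80.]]
10.9 [543.95967018  37.43159747 115.3319737 ] [-0.48847074 -0.03476973 -0.59183011]
```

View pics/i.png

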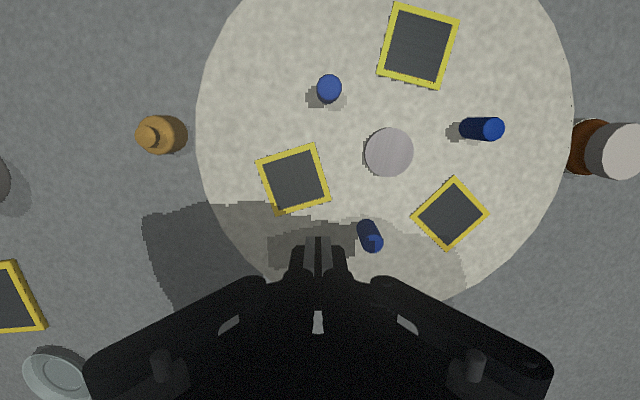

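The post at (370,235) is level with the finger at (318,250), and there is free space between them.

Request:
servo_tool(rot=[[0,0,0],[0,0,0],[0,0,0],[0,0,0],[0,0,0]], dp=[[0,0,15],[0,0,27],[0,3,27],[0,7,27],[0,7,27]], claw=[0,0,0,0,0])

```text
time: 11.4
position: [544.2, 28.6, 89.1]
orientation: [3.141, -0.001, 0.0]
force: [-0.6, 0.3, -0.1]
finger_gap: 0.0
gripper_force: 0.0
```

Request:
servo_tool(rot=[[0,0,0],[0,0,0],[0,0,0],[0,0,0],[0,0,0]], dp=[[0,7,0],[0,18,0],[0,31,0],[0,36,-35],[-5,36,-80]], claw=[0,0,0,0,0])

```text
time: 11.9
position: [537.9, -9.2, 168.0]
orientation: [3.14, -0.004, -0.007]
force: [1.5, 0.4, -0.1]
finger_gap: 0.3
gripper_force: 0.0
```

Request:
servo_tool(rot=[[0,0,0],[0,0,0],[0,0,0],[0,0,0],[0,0,0]], dp=[[-25,1,0],[-49,1,10],[-49,1,10],[-49,1,10],[-49,1,10]], claw=[0,0,0,0,0])

```text
time: 12.4
position: [491.2, -7.9, 159.2]
orientation: [3.142, -0.0, 0.002]
force: [-0.0, -0.1, -0.6]
finger_gap: 0.4
gripper_force: 0.0
```

```bash
cat > m.py <<'E'
from h import *
import sys
T=[]
for i in range(int(sys.argv[1])):
    for c in("wrist","top"):
        t=manip.observe()["time"];p=eyes.camera(c);r=track(p,0);T.append((c,round(t,2),r and (int(r[0]),round(r[2],1))))
print(*T,sep="\n")
s=manip.observe();print(s["time"],s["position"],s["force"])
E
python3 m.py 4
```

```text
('wrist', 12.4, (1319, np.float64(130.8)))
('top', 12.45, (111, np.float64(139.0)))
('wrist', 12.5, (1144, np.float64(145.2)))
('top', 12.55, (49, np.float64(151.5)))
('wrist', 12.6, (896, np.float64(160.9)))
('top', 12.65, None)
('wrist', 12.7, (685, np.float64(173.6)))
('top', 12.75, None)
12.8 [490.25008731  -7.10914212 158.73786227] [-0.08509329  0.03133823 -0.29115505]
```

Request:
servo_tool(rot=[[0,0,0],[0,0,0],[0,0,0],[0,0,0],[0,0,0]], dp=[[0,0,0],[0,0,0],[0,0,0],[0,0,0],[0,0,0]], claw=[0,0,0,0,0])

```text
time: 13.3
position: [490.1, -7.1, 158.8]
orientation: [3.142, 0.001, 0.0]
force: [-0.0, -0.2, -1.1]
finger_gap: 0.0
gripper_force: 0.0
```

Request:
servo_tool(rot=[[0,0,0],[0,0,0],[0,0,0],[0,0,0],[0,0,0]], dp=[[0,0,0],[0,0,0],[0,0,0],[0,0,0],[0,0,0]], claw=[0,0,0,0,0])

```text
time: 13.8
position: [490.1, -7.2, 158.8]
orientation: [-3.142, -0.001, -0.0]
force: [-0.6, -0.1, -0.7]
finger_gap: -0.0
gripper_force: 0.0
```

Request:
servo_tool(rot=[[0,0,0],[0,0,0],[0,0,0],[0,0,0],[0,0,0]], dp=[[0,0,0],[0,0,0],[0,0,0],[0,0,0],[0,0,0]], claw=[0,0,0,0,0])

```text
time: 14.3
position: [490.1, -7.2, 158.8]
orientation: [3.142, 0.001, 0.0]
force: [0.2, -0.3, 0.4]
finger_gap: -0.0
gripper_force: 0.0
```

Request:
servo_tool(rot=[[0,0,0],[0,0,0],[0,0,0],[0,0,0],[0,0,0]], dp=[[0,0,0],[0,0,0],[0,0,0],[0,0,0],[0,0,0]], claw=[0,0,0,0,0])

```text
time: 14.8
position: [490.1, -7.2, 158.8]
orientation: [3.142, 0.001, 0.0]
force: [0.1, -0.7, -0.6]
finger_gap: 0.4
gripper_force: 0.0
```

Request:
servo_tool(rot=[[0,0,0],[0,0,0],[0,0,0],[0,0,0],[0,0,0]], dp=[[0,0,0],[0,0,0],[0,0,0],[0,0,0],[0,0,0]], claw=[0,0,0,0,0])

```text
time: 15.3
position: [490.1, -7.2, 158.8]
orientation: [3.142, 0.001, 0.0]
force: [-0.5, 0.0, -0.2]
finger_gap: -0.2
gripper_force: 0.0
```

```bash
python3 m.py 2
```

```text
('wrist', 15.3, (1427, np.float64(116.3)))
('top', 15.35, (117, np.float64(121.5)))
('wrist', 15.4, (1362, np.float64(125.4)))
('top', 15.45, (116, np.float64(130.5)))
15.5 [490.10769427  -7.1636418  158.808621  ] [-0.886813    0.34591085 -0.26258009]
```

Request:
servo_tool(rot=[[0,0,0],[0,0,0],[0,0,0],[0,0,0],[0,0,0]], dp=[[0,0,20],[0,0,40],[0,0,58],[0,0,70],[0,0,76]], claw=[0,0,0,0,0])

```text
time: 16.0
position: [489.6, -7.2, 81.8]
orientation: [3.142, 0.001, -0.002]
force: [-0.2, -0.2, -0.3]
finger_gap: -0.2
gripper_force: 0.0
```

Request:
servo_tool(rot=[[0,0,0],[0,0,0],[0,0,0],[0,0,0],[0,0,0]], dp=[[0,0,0],[0,0,0],[0,0,0],[0,0,0],[0,0,0]], claw=[0,0,0,0,0])

```text
time: 16.5
position: [490.4, -7.2, 83.3]
orientation: [3.142, 0.001, 0.001]
force: [-0.0, -0.2, 0.1]
finger_gap: -0.1
gripper_force: 0.0
```

```bash
python3 m.py 4
```

```text
('wrist', 16.5, (2506, np.float64(-141.6)))
('top', 16.55, None)
('wrist', 16.6, (2614, np.float64(-133.9)))
('top', 16.65, None)
('wrist', 16.7, (2730, np.float64(-126.4)))
('top', 16.75, (31, np.float64(-117.6)))
('wrist', 16.8, (2857, np.float64(-119.0)))
('top', 16.85, (74, np.float64(-113.7)))
16.9 [490.1027221   -7.14484731  82.78512081] [0.23893138 0.03741633 0.41810074]
```

Request:
servo_tool(rot=[[0,0,0],[0,0,0],[0,0,0],[0,0,0],[0,0,0]], dp=[[0,0,1],[0,0,2],[0,0,3],[0,0,4],[0,0,5]], claw=[0,0,0,0,0])

```text
time: 17.4
position: [490.1, -7.2, 77.7]
orientation: [3.142, 0.001, -0.0]
force: [1.1, -0.2, 0.9]
finger_gap: 0.1
gripper_force: 0.0
```

```bash
python3 m.py 3
```

```text
('wrist', 17.4, (2590, np.float64(-81.4)))
('top', 17.45, (102, np.float64(-75.4)))
('wrist', 17.5, (1315, np.float64(-78.3)))
('top', 17.55, (100, np.float64(-68.9)))
('wrist', 17.6, (69, np.float64(-74.9)))
('top', 17.65, (103, np.float64(-62.8)))
17.7 [490.15103365  -7.15501333  77.82988004] [-0.03463387  0.77992642 -0.01712095]
```

Request:
servo_tool(rot=[[0,0,0],[0,0,0],[0,0,0],[0,0,0],[0,0,0]], dp=[[0,0,0],[0,0,0],[0,0,0],[0,0,0],[0,0,0]], claw=[0,0,0,0,0])

```text
time: 18.2
position: [490.1, -7.2, 77.8]
orientation: [-3.142, -0.001, -0.0]
force: [-0.4, 0.2, -0.2]
finger_gap: -0.1
gripper_force: 0.0
```

Request:
servo_tool(rot=[[0,0,0],[0,0,0],[0,0,0],[0,0,0],[0,0,0]], dp=[[0,0,0],[0,0,0],[0,0,0],[0,0,0.6],[0,0,2.6]], claw=[0,0,0,0,0])

```text
time: 18.7
position: [490.3, -7.2, 75.3]
orientation: [3.142, 0.001, 0.001]
force: [-0.0, 0.1, 0.2]
finger_gap: -0.0
gripper_force: 0.0
```

Request:
servo_tool(rot=[[0,0,0],[0,0,0],[0,0,0],[0,0,0],[0,0,0]], dp=[[0,0,3],[0,0,4.5],[0,0,4.5],[0,0,4.5],[0,0,4.5]], claw=[0,0,0,0,0])

```text
time: 19.2
position: [490.2, -7.1, 70.9]
orientation: [-3.142, -0.001, -0.0]
force: [-1.1, 0.3, 4.0]
finger_gap: 0.1
gripper_force: 2.0
```

```bash
python3 m.py 2
```

```text
('wrist', 19.2, None)
('top', 19.25, (111, np.float64(-0.5)))
('wrist', 19.3, None)
('top', 19.35, (110, np.float64(-0.4)))
19.4 [490.20307954  -7.16033838  70.81160269] [-1.0019445   0.03277423  4.0093564 ]
```

Stopped at −0.5°. Now lifting straight up and clear.

Request:
servo_tool(rot=[[0,0,0],[0,0,0],[0,0,0],[0,0,0],[0,0,0]], dp=[[0,0,-6],[0,0,-20],[0,0,-50],[0,0,-90],[0,0,-120]], claw=[0,0,0,0,0])

```text
time: 19.9
position: [490.2, -7.1, 192.7]
orientation: [-3.141, -0.001, -0.001]
force: [1.2, -0.7, -0.4]
finger_gap: -0.0
gripper_force: 0.0
```

Request:
servo_tool(rot=[[0,0,0],[0,0,0],[0,0,0],[0,0,0],[0,0,0]], dp=[[0,0,0],[0,0,0],[0,0,0],[0,0,0],[0,0,0]], claw=[0,0,0,0,0])

```text
time: 20.4
position: [489.5, -7.2, 189.7]
orientation: [3.142, 0.001, -0.003]
force: [0.5, -0.3, -0.4]
finger_gap: 0.2
gripper_force: 0.0
```

```bash
python3 m.py 2; python3 - <<'E'
from h import *
p=eyes.camera("top");cv2.imwrite("pics/k.png",cv2.resize(p["image"][80:240,220:420],(800,600))[:,:,::-1])
E
```

```text
('wrist', 20.4, None)
('top', 20.45, (112, np.float64(-0.5)))
('wrist', 20.5, None)
('top', 20.55, (112, np.float64(-0.4)))
20.6 [489.97345766  -7.14923426 190.34843813] [ 0.26715522 -0.66283196 -0.42017936]
```

View pics/k.png

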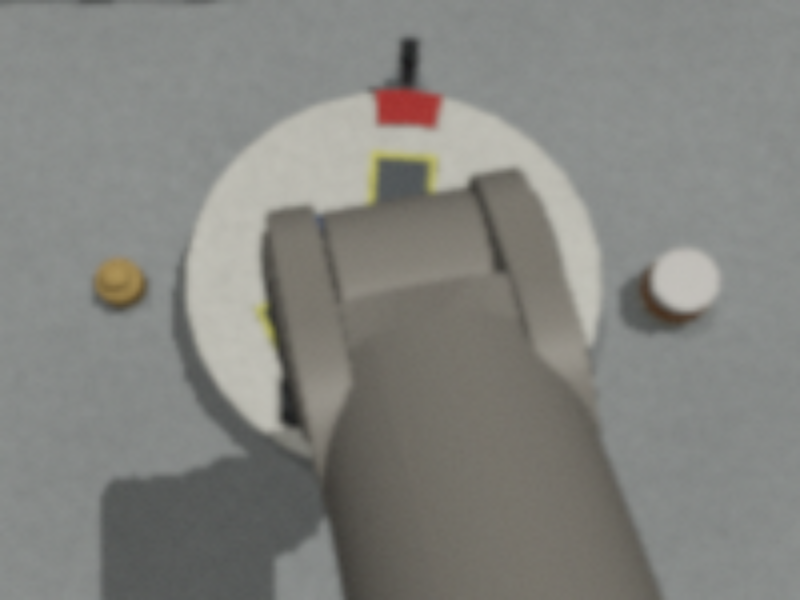

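The pointer at (408,85) sits on the middle of the red band (376–440). The jar and brass weight haven't moved, and the finger is clear.

```bash
python3 -c "
from cell import workorder;print(workorder.sign_off())"
```

```text
the job is handed in; nothing more can be done
None
```

Handed in: the wheel stands still with the pointer at the middle of the red band (about 0.5° off) and the finger lifted clear, but it took two flicks, because the first brake stopped the pointer right at the band's end and I repeated the flick, free run and brake.

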